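# Find the weighted figure and show its underside to the mirror

### The job

First turn the brass turnbutton fully across the edge of the shut mirror frame so that it is secured. Then, to find which of the two turned wooden figures has the metal slug in its base, lift the ball-headed one clear of the cutting mat by about 5 cm, stand it back on the mat, and lift the cap-headed one likewise; hold the heavier of the two upright and still a few centimetres above the middle of the mirror, with the lighter one left standing on the mat. Finish while still holding it there, and do not knock over the figures or disturb the stone, jar and brush.

Things in the scene. Friction and masses are not known exactly. Their poses are not given: they have to be found in the camera images.
- stand: inspection stand, a dark wooden block 180 x 150 x 40 mm (x, y, z), fixed to the table; origin at the centre of its underside, its x axis points from the turnbutton's ledge towards the hinge side. A light wooden frame (138 x 144 mm) with a polished metal mirror lies on it flush with its top, 40 mm above the table
- mirror (a point): middle of the mirror's face (mirror 104 x 114 mm), on the stand's top, 17 mm along the stand's x from its centre, 40 mm above the table
- frame (a joint): hinge of the mirror frame at the stand's +x edge: 0 rad = lying shut (as at the start), grows as the frame is raised; its own weight keeps it shut
- button (a joint): brass turnbutton on the stand's ledge, turning about a vertical pin: at 0 rad its arm points along the stand's -y, beside the frame; it turns anticlockwise seen from above and at 1.57 rad (its stop) the arm points along the stand's +x, across the frame's edge: secured. It stays where it is left (friction about 0.05 N m)
- pivot (a point): on the turnbutton's pin axis, 66 mm above the table, near the top of its thumb-piece (70 mm along the stand's -x from its centre). The thumb-piece is an upright fin 12 mm thick and 36 mm long, centred on the pin and running along the arm; fin and bar below it stand from 42.5 to 72.5 mm above the table. The arm is 12 mm wide, 8 mm thick and reaches 36 mm from the pin, the tail end 18 mm
- figure_ball: turned wooden figure with a ball head: straight round body 44 mm in diameter and 50 mm high, narrow neck (22 mm) at 56 to 58 mm, ball head 30 mm in diameter; 84 mm high in all. Origin at the centre of its underside, z up. Closed, with a slug (heavy metal or light wood, unseen, slightly loose) resting on the floor of a closed socket in its base: one figure weighs over twice as much as the other, both under 0.45 kg
- figure_cap: as the ball-headed figure (same body, 44 mm diameter, 50 mm high, 84 mm in all) but with a flat-topped cap with a brim (36 mm in diameter, 71 to 75 mm up) for a head. Origin at the centre of its underside, z up
- mat: grey cutting mat, 180 x 220 x 2 mm (x, y, z), fixed flat on the table; origin at the centre of its underside. Both figures stand on it at the start, at least 75 mm apart between centres
- stone: bystander: rough grey sanding block, 55 x 40 x 30 mm, loose; origin at the centre of its underside
- jar: bystander: small green glass jar with a steel cap, 40 mm in diameter, 45 mm high, loose; origin at the centre of its underside
- brush: bystander: brush 180 mm long lying on the table, loose; origin at its middle, on the table

How it is judged:
By the outcome, as a careful person would: the job done as asked, in the order asked, and still so for the second after the job is handed in, while the arm keeps its last pose, push and grip.
It also fails if it takes over 72 s, if anything falls off the work surface, if the arm or the gripper's body presses on something with over 40 N, if the wrist force passes 120 N, or if a joint passes its speed limit or range.

### The arm

A 7-joint arm with a two-finger parallel gripper is mounted at the origin on the work surface. World frame = base frame: x ahead of the robot, y to its left, z up, the work surface at z = 0. Lengths are in m, angles in rad, forces in N, time in s.
With the tool pointing down it reaches from about 0.425 to 0.875 m from the base axis. Payload 4.7 kg.
Tool frame: the origin (TCP) lies on the centre line of the jaws, within the pads' length; the fingertips stand 14 mm ahead of it and the grasp point (between the pads) lies 5 mm behind it; z points along the fingers, y is the direction in which the jaws open and shut (so a half turn about z gives the same grasp; the last joint's range is limited). The gripper opens to 87 mm and grips with 3 to 60 N. Pads are 19 mm wide; open, the fingers measure 117 mm over their backs; the gripper's body (75 mm by 190 mm) begins 51 mm behind the grasp point.
Start: joints at [1.122, 0.321, -0.07, 1.45, 0.023, 1.371, -0.057], TCP at [0.29, -0.582, 0.237] pointing down, gripper open.
Joint ranges: [-2.86, 2.86], [-0.3, 2.09], [-1.38, 1.24], [0.06, 2.45], [-1.56, 4.7], [0.09, 2.05], [-2.69, 2.69]. Speed limits (rad/s): [2.57, 2.57, 3.14, 3.14, 3.14, 3.14, 3.14].

### API

Orientations are given as a rotation vector (axis times angle).
In Python, from bench import ctrl, optics, models gives the robot as it stands. The module is installed in compiled form; this text tells all that it offers.
- The arm moves only by the tool arm_command, never from a script. Its argument "motion" is a list of rows, each a list of 3 entries, a list of its own where there are three numbers: the shift along the tool's x, y, z in mm, then the turn, a rotation vector about the tool's x, y, z in degrees, then the closure, from 0 (fully open) to 1 (shut). In form: [[[x, y, z], [ax, ay, az], claw], ...]. A call has 1 to 8 rows; each row shifts and turns the commanded pose from where the row before left it, along the tool's axes as they then stand; what a row does not reach is not made up. A row lasts 1/12 s, in which the tool goes at most 41.7 mm and 7.16 degrees, less where a joint would pass 70% of its speed; a pose out of reach is approached as far as the arm can. A call with a gripper value outside its range is refused whole. The fingers move at their own pace and stop on an object; "force" is the grip in N (left out, the last holds). Time passes only in rows, so rows that do not move let the fingers close. It gives the time, the measured TCP pose, the force and the opening at its end, in the units of the state.
- ctrl.get_state(): the state, without advancing time (a new reading comes with each control period).
- optics.get_image(name): name is "scene" or "top"; returns (picture, depth): 420x560x3 uint8, blue, green, red; 420x560 float32, m along the optical axis (not along the pixel's ray), 0 where there is no reading.
- optics.camera_model(name): a dict with "fovy" (degrees; the focal length in pixels is half the picture's height over the tangent of half this angle, whatever the lens; pixels are square), "cx", "cy" (the principal point, pixels), "distortion" ([k1, k2, p1, p2, k3] as OpenCV has them; the pictures are not rectified), "rvec" (rotation vector, rad) and "tvec" (3), from world to camera coordinates, as OpenCV has them. Camera axes: x right, y down, z forward; pixel columns grow to the right and rows downward; lengths in m; the calibration is good to about 2 mm. A picture is of the moment at which its call begins. camera_model takes no time and is no camera call.
- ctrl.close_job(): hands the job in, once; it reports no verdict.
Trained networks look in the newest picture that a camera, given by its name, has taken for a name from the list of things; names that differ only in an ending like _2 or _b are one class to them, and where a whole thing is asked for, a point or a joint stands for the part that bears it (a point fixed in the world has none). Each returns a list of dicts, best first, with "conf" (0 to 1); they miss things now and then, are a little off and sometimes report something else, mostly with a low value. They report only what shows in the picture. A call takes as long as a camera call.
- models.search_frame(camera, target): "location" ([x, y, z] in m, in the coordinates of the camera as it stood for that picture, good to about 4 mm: the middle of the surface that is visible of it).
- models.silhouettes(camera, target): "pixels" (420x560 bool, what is visible of it).
The state is a dict: "time": time; "joint_positions": joint angles; "qd": joint speeds; "joint_torque": joint torques, N m; "position": TCP position; "tool_rot": TCP orientation; "ft_force": force on the tool from outside, world axes, zero at the start; "torque": the same for the moment, N m; "grip_width": opening from 0.0 (shut) to 1.0 (fully open).
Only numpy, scipy, OpenCV 4.12 (cv2) and the standard library are available. Lean on these libraries where they do the work, as an engineer would, in place of code of your own. Each camera call takes 0.05 s, during which the arm holds its last target.

## Working session

There is one attempt and no reset: what is moved stays moved. The work goes in short steps, Python scripts to look and compute and a tool call to move; the robot and the scene stay as the last step left them, time stands still between calls to the robot, and variables do not carry over. Pictures are saved under pics/ and viewed, and the job is handed in when it is done.

Besides the shell and the picture viewer there is one more tool, called after "Emit:" by a JSON object that holds its "name" and its "arguments". arm_command: Moves the arm, as the interface text tells. Its arguments: {"type":"object","properties":{"motion":{"type":"array","items":{"type":"array"}},"force":{"type":"number"}},"required":["motion"]}

```bash
mkdir -p pics; cat > h.py <<'E'
import numpy as np, cv2
from bench import ctrl, optics, models
def cam(n):
    m=optics.camera_model(n); f=210/np.tan(np.radians(m['fovy'])/2)
    K=np.array([[f,0,m['cx']],[0,f,m['cy']],[0,0,1]]); R=cv2.Rodrigues(np.array(m['rvec'],float))[0]
    return K,np.array(m['distortion'],float),R,np.array(m['tvec'],float).ravel()
def c2w(n,p):
    K,d,R,t=cam(n); return R.T@(np.array(p)-t)
def proj(n,P):
    K,d,R,t=cam(n); return cv2.projectPoints(np.array(P,float).reshape(-1,1,3),cv2.Rodrigues(R)[0],t,K,d)[0].reshape(-1,2)
def ray(n,uv):
    K,d,R,t=cam(n); x=cv2.undistortPoints(np.array(uv,float).reshape(-1,1,2),K,d).reshape(-1,2)
    D=np.c_[x,np.ones(len(x))]@R; return -R.T@t, D
def atz(n,uv,z):
    o,D=ray(n,uv); return o+D*((z-o[2])/D[:,2])[:,None]
def cloud(n,depth,mask=None):
    if mask is None: mask=depth>0
    v,u=np.nonzero(mask&(depth>0)); o,D=ray(n,np.c_[u,v]); return o+D*depth[v,u][:,None],u,v
E
python3 - <<'E'
from h import *
print(ctrl.get_state())
for n in ['scene','top']:
    im,d=optics.get_image(n); cv2.imwrite(f'pics/{n}0.png',im); np.save(f'{n}0.npy',d)
    print(n,optics.camera_model(n))
    for t in ['stand','mirror','button','pivot','figure_ball','figure_cap','mat','stone','jar','brush']:
        try:
            print(t,[(round(r['conf'],2),c2w(n,r['location']).round(3).tolist()) for r in models.search_frame(n,t)[:3]])
        except Exception as e: print(t,e)
print(ctrl.get_state()['time'])
E
```

```text
{'time': 0.0, 'joint_positions': array([ 1.12209609,  0.32180904, -0.0700778 ,  1.45164541,  0.02260776,
        1.37079253, -0.0568812 ]), 'qd': array([ 0.00091349, -0.00047061,  0.00118077, -0.00186628,  0.00089582,
        0.00020832,  0.00071676]), 'joint_torque': array([ 3.90481464e-04, -4.91286027e+01, -4.03451510e-01, -3.12524521e+01,
       -6.40042895e-02,  4.36513138e-02,  1.49461844e-04]), 'position': array([ 0.2899178 , -0.58118988,  0.23548535]), 'tool_rot': array([-3.05609902e+00, -7.20150724e-01,  8.34305847e-04]), 'ft_force': array([ 0.10258579,  0.84488649, -0.30834688]), 'torque': array([ 0.04484103,  0.01220797, -0.06361794]), 'grip_width': 0.9976665451722739}
scene {'fovy': 48.948373943922846, 'cx': 283.6526081557533, 'cy': 208.52996774720498, 'distortion': array([-0.0049489,  0.       ,  0.       ,  0.       ,  0.       ]), 'rvec': array([ 1.75199014,  1.31714373, -0.72248921]), 'tvec': array([-0.25319538, -0.18786377,  1.41694543])}
stand [(0.59, [0.593, -0.207, 0.041]), (0.27, [0.704, -0.007, 0.028])]
mirror [(0.94, [0.601, -0.205, 0.04])]
button [(0.7, [0.508,
[... 392 characters left out ...]
{'fovy': 51.79925043027876, 'cx': 280.793720173247, 'cy': 211.79441665322963, 'distortion': array([-0.07431208,  0.        ,  0.        ,  0.        ,  0.        ]), 'rvec': array([ 2.1217919 , -2.10748717,  0.18472226]), 'tvec': array([0.08083285, 0.56522253, 1.06554719])}
stand [(0.84, [0.562, -0.203, 0.035])]
mirror [(0.64, [0.56, -0.205, 0.036])]
button [(0.61, [0.496, -0.194, 0.071])]
pivot [(0.92, [0.562, -0.202, 0.04])]
figure_ball [(0.75, [0.546, 0.252, 0.056])]
figure_cap [(0.54, [0.514, 0.144, 0.077])]
mat [(0.89, [0.498, 0.21, 0.002]), (0.23, [0.58, -0.211, 0.041])]
stone [(0.82, [0.689, -0.007, 0.027])]
jar [(0.49, [0.445, 0.006, 0.042])]
brush [(0.72, [0.544, 0.257, 0.057])]
1.1
```

View pics/scene0.png

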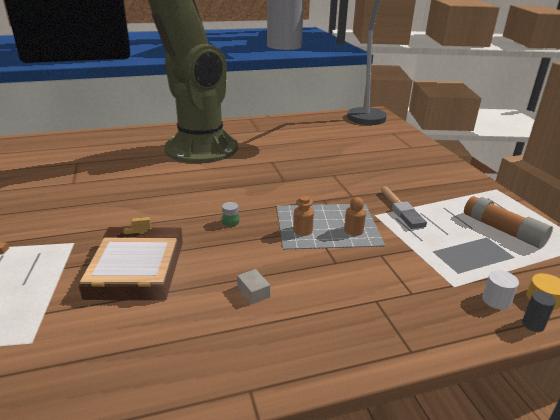

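View pics/top0.png

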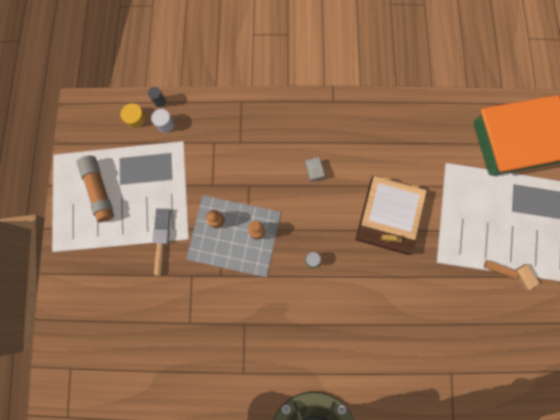

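The scene view shows the button at about (138,226), the stand at (130,265), the cap figure at (303,215) and the ball figure at (355,216). In the top view these are at (391,238), (393,213), (257,229) and (215,218). The two cameras' reported x values differ by 15–40 mm, so I'll check this geometrically with silhouettes and rays.

```bash
python3 - <<'E'
from h import *
for n in ['scene','top']:
    print(n,'cam pos',(-cam(n)[2].T@cam(n)[3]).round(3),'origin px',proj(n,[[0,0,0],[.5,0,0],[.5,.2,0]]).round(0).tolist())
    im,d=optics.get_image(n); d0=d
    out={}
    for t in ['stand','mirror','button','frame','figure_ball','figure_cap','mat','stone','jar','brush']:
        r=models.silhouettes(n,t)
        if not r: print(t,'none');continue
        m=r[0]['pixels'];out[t]=m
        v,u=np.nonzero(m);c=np.array([[u.mean(),v.mean()]])
        P,_,_=cloud(n,d,m)
        print(t,round(r[0]['conf'],2),m.sum(),c.round(1).tolist(),'depthmed',np.median(P,0).round(3).tolist(),'z=.0',atz(n,c,0)[0].round(3).tolist(),'z=.04',atz(n,c,0.04)[0].round(3).tolist())
    np.savez(f'{n}_m.npz',**out)
    # table plane check
    P,u,v=cloud(n,d); 
    s=(u>230)&(u<330)&(v>160)&(v<330)
    print('table z',np.percentile(P[s,2],[5,25,50,75,95]).round(4), 'valid',(d>0).mean())
E
```

```text
scene cam pos [ 1.328 -0.155  0.565] origin px [[201.0, 147.0], [234.0, 235.0], [320.0, 223.0]]
stand 0.8 6418 [[132.7, 262.9]] depthmed [0.599, -0.208, 0.039] z=.0 [0.545, -0.214, 0.0] z=.04 [0.6, -0.21, 0.04]
mirror 0.98 6457 [[132.9, 262.7]] depthmed [0.598, -0.208, 0.039] z=.0 [0.544, -0.214, 0.0] z=.04 [0.6, -0.21, 0.04]
button 0.78 334 [[138.4, 225.4]] depthmed [0.503, -0.194, 0.058] z=.0 [0.407, -0.199, 0.0] z=.04 [0.472, -0.196, 0.04]
frame 0.77 3678 [[129.4, 261.5]] depthmed [0.595, -0.215, 0.039] z=.0 [0.538, -0.22, 0.0] z=.04 [0.594, -0.216, 0.04]
figure_ball 0.76 701 [[354.7, 217.8]] depthmed [0.563, 0.253, 0.042] z=.0 [0.5, 0.287, 0.0] z=.04 [0.558, 0.256, 0.04]
figure_cap 0.64 713 [[302.9, 216.0]] depthmed [0.534, 0.144, 0.046] z=.0 [0.461, 0.171, 0.0] z=.04 [0.523, 0.148, 0.04]
mat 0.71 2987 [[326.6, 228.6]] depthmed [0.538, 0.211, 0.001] z=.0 [0.526, 0.205, 0.0] z=.04 [0.583, 0.18, 0.04]
stone 0.67 802 [[253.1, 286.5]] depthmed [0.705, -0.008, 0.027] z=.0 [0.677, -0.001, 0.0] z=.04 [0.723, -0.012, 0.04]
jar 0.94 389 [[230.0, 213.7]] depthmed [0.457, 0.0, 0.029] z=.0 [
[... 661 characters left out ...]
.562, -0.204, 0.04]
frame 0.68 2869 [[393.6, 206.9]] depthmed [0.582, -0.212, 0.04] z=.0 [0.59, -0.222, 0.0] z=.04 [0.582, -0.212, 0.04]
figure_ball 0.57 269 [[214.8, 218.4]] depthmed [0.544, 0.254, 0.056] z=.0 [0.556, 0.265, 0.0] z=.04 [0.549, 0.258, 0.04]
figure_cap none
mat 0.92 4772 [[233.8, 237.1]] depthmed [0.499, 0.211, 0.001] z=.0 [0.505, 0.212, 0.0] z=.04 [0.5, 0.207, 0.04]
stone 0.67 345 [[314.1, 168.6]] depthmed [0.689, -0.004, 0.029] z=.0 [0.697, -0.006, 0.0] z=.04 [0.685, -0.003, 0.04]
jar none
brush 0.71 810 [[160.6, 235.8]] depthmed [0.512, 0.407, 0.017] z=.0 [0.507, 0.412, 0.0] z=.04 [0.502, 0.4, 0.04]
table z [-0.0039 -0.0016 -0.      0.0017  0.006 ] valid 0.9959778911564626
```

```bash
python3 - <<'E'
from h import *
a=cv2.imread('pics/scene0.png')[190:310,70:190]; b=cv2.imread('pics/top0.png')[165:265,345:445]
a=cv2.resize(a,(480,480),interpolation=cv2.INTER_CUBIC); b=cv2.resize(b,(480,480)[::-1],interpolation=cv2.INTER_CUBIC)
cv2.imwrite('pics/stand0.png',np.hstack([a[:,:395],b[:,:400]]))
for n in ['scene','top']:
    d=np.load(f'{n}0.npy'); P,u,v=cloud(n,d)
    for nm,(x0,x1,y0,y1),(z0,z1) in [('stand',(.42,.72,-.35,-.05),(.034,.046)),('btn',(.42,.6,-.3,-.1),(.06,.08)),('ball',(.48,.62,.2,.32),(.062,.095)),('cap',(.45,.6,.08,.2),(.068,.09)),('ballbody',(.48,.62,.2,.32),(.012,.045)),('capbody',(.45,.6,.08,.2),(.012,.045)),('jar',(.38,.5,-.05,.05),(.01,.06)),('stone',(.64,.75,-.05,.05),(.022,.04))]:
        s=(P[:,0]>x0)&(P[:,0]<x1)&(P[:,1]>y0)&(P[:,1]<y1)&(P[:,2]>z0)&(P[:,2]<z1)
        Q=P[s]
        if len(Q)<5: print(n,nm,len(Q)); continue
        r=cv2.minAreaRect((Q[:,:2]*1000).astype(np.float32))
        print(n,nm,len(Q),'mean',Q.mean(0).round(4),'rect',np.round(r[0],1),np.round(r[1],1),round(r[2],1),'zmax',Q[:,2].max().round(4))
E
```

```text
scene stand 4398 mean [ 0.5773 -0.2103  0.0393] rect [ 567.2 -209.2] [151.1 186.5] 74.0 zmax 0.046
scene btn 143 mean [ 0.5017 -0.1898  0.068 ] rect [ 499.5 -189.6] [35.6 15.6] 84.6 zmax 0.0734
scene ball 142 mean [0.5575 0.256  0.0757] rect [554.8 258.1] [27.5 22.2] 72.1 zmax 0.0862
scene cap 158 mean [0.5267 0.1471 0.0799] rect [523.3 147.6] [34.2 30.5] 48.9 zmax 0.0884
scene ballbody 256 mean [0.5648 0.2521 0.0283] rect [561.2 255.6] [43.9 24.4] 69.2 zmax 0.0449
scene capbody 257 mean [0.5361 0.1436 0.0284] rect [531.9 145.8] [43.6 24.6] 71.9 zmax 0.0448
scene jar 321 mean [4.539e-01 1.000e-04 3.190e-02] rect [446.7   1.5] [37.6 37.2] 8.7 zmax 0.0462
scene stone 514 mean [ 0.6957 -0.0059  0.0285] rect [692.4  -5.4] [57.7 40.5] 14.9 zmax 0.0318
top stand 3547 mean [ 0.5659 -0.207   0.0399] rect [ 567.2 -208.3] [150.1 185.3] 74.6 zmax 0.046
top btn 78 mean [ 0.4978 -0.1894  0.0714] rect [ 498.2 -189.8] [35.9 12.5] 87.4 zmax 0.0776
top ball 107 mean [0.5491 0.2589 0.0802] rect [550.1 259.5] [26.3 27.5] 50.1 zmax 0.0879
top cap 156 mean [0.5209 0.1497 0.0808] rect [522.4 150.3] [34.1 33.1] 1.6 zmax 0.0898
top ballbody 48 mean [0.5384 0.2489 0.0285] rect [542.9 250.7] [18.6 42.9] 50.9 zmax 0.0447
top capbody 32 mean [0.5063 0.1418 0.0311] rect [508.7 144.9] [16.5 42.1] 21.3 zmax 0.0448
top jar 186 mean [0.444  0.0032 0.0407] rect [445.    2.5] [34.4 36.5] 2.0 zmax 0.0497
top stone 301 mean [ 0.6914 -0.0041  0.0292] rect [692.2  -4.5] [56.1 40.4] 15.4 zmax 0.0349
```

View pics/stand0.png

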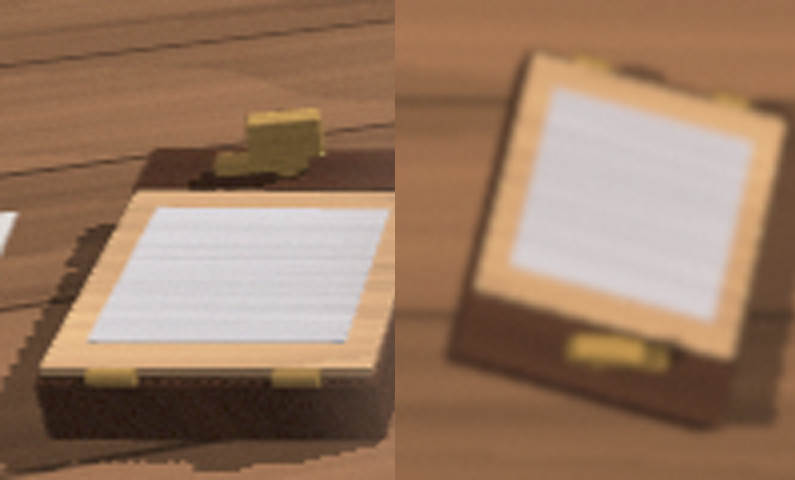

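Both views agree. The stand's centre is at (0.567, -0.209) with yaw about -15.7°, and the pivot is at about (0.4995, -0.190). The fin runs at yaw about 86°, so the button is already at roughly 0.2 rad. Next I'll work out the move.

```bash
cat >> h.py <<'E'
def plan(pos,yaw=None):
    s=ctrl.get_state(); R=cv2.Rodrigues(np.array(s['tool_rot'],float))[0]
    cy=np.degrees(np.arctan2(R[1,0],R[0,0]))
    dl=R.T@(np.array(pos)-s['position'])*1000
    print('t',round(s['time'],2),'pos',s['position'].round(4),'yaw',cy.round(1),'z',R[:,2].round(3),'q',s['joint_positions'].round(2),'F',s['ft_force'].round(2),'T',s['torque'].round(3),'w',round(s['grip_width'],3))
    print('tool shift mm',dl.round(1), 'rows',np.linalg.norm(dl)/30, 'turn tz deg',None if yaw is None else round(-((yaw-cy+180)%360-180),1))
E
python3 - <<'E'
from h import *
plan([.4995,-.190,.12],86)
E
```

```text
t 2.2 pos [ 0.2902 -0.5817  0.2366] yaw 26.5 z [-0. -0. -1.] q [ 1.12  0.32 -0.07  1.45  0.02  1.37 -0.06] F [ 0.65  0.96 -0.22] T [ 0.006  0.013 -0.05 ] w 1.001
tool shift mm [ 362.2 -257.1  116.6] rows 15.305769517142307 turn tz deg -59.5
```

Emit:
{"name": "arm_command", "arguments": {"motion": [[[22.6, -16.1, 5], [0, 0, 0], 0.3], [[22.6, -16.1, 5], [0, 0, 0], 0.6], [[22.6, -16.1, 5], [0, 0, 0], 0.6], [[22.6, -16.1, 5], [0, 0, 0], 0.6], [[22.6, -16.1, 5], [0, 0, 0], 0.6], [[22.6, -16.1, 5], [0, 0, 0], 0.6], [[22.6, -16.1, 5], [0, 0, 0], 0.6], [[22.6, -16.1, 5], [0, 0, 0], 0.6]], "force": 20}}

```text
time: 2.87
position: [0.3949, -0.3845, 0.1966]
tool_rot: [3.057, 0.72, 0.0]
ft_force: [1.1, 0.3, 0.1]
grip_width: 0.479
```

Emit:
{"name": "arm_command", "arguments": {"motion": [[[22.6, -16.1, 5], [0, 0, 0], 0.6], [[22.6, -16.1, 5], [0, 0, 0], 0.6], [[22.6, -16.1, 5], [0, 0, 0], 0.6], [[22.6, -16.1, 5], [0, 0, 0], 0.6], [[22.6, -16.1, 5], [0, 0, 0], 0.6], [[22.6, -16.1, 5], [0, 0, 0], 0.6], [[22.6, -16.1, 5], [0, 0, 0], 0.6], [[22.6, -16.1, 5], [0, 0, 0], 0.6]]}}

```text
time: 3.53
position: [0.4993, -0.1886, 0.1566]
tool_rot: [3.057, 0.72, 0.001]
ft_force: [-0.1, -0.8, -0.2]
grip_width: 0.394
```

Emit:
{"name": "arm_command", "arguments": {"motion": [[[0, 0, 0], [0, 0, -7], 0.6], [[0, 0, 0], [0, 0, -7], 0.6], [[0, 0, 0], [0, 0, -7], 0.6], [[0, 0, 0], [0, 0, -7], 0.6], [[0, 0, 0], [0, 0, -7], 0.6], [[0, 0, 0], [0, 0, -7], 0.6], [[0, 0, 0], [0, 0, -7], 0.6], [[0, 0, 0], [0, 0, -7], 0.6]]}}

```text
time: 4.2
position: [0.4988, -0.1898, 0.1567]
tool_rot: [2.355, 2.079, 0.0]
ft_force: [1.3, 0.3, 0.7]
grip_width: 0.402
```

```bash
python3 - <<'E'
from h import *
plan([.4995,-.190,.064],86)
P,c=None,None
im,d=optics.get_image('scene'); cv2.imwrite('pics/s1.png',cv2.resize(im[130:310,50:290],(800,600)))
E
```

```text
t 4.2 pos [ 0.4988 -0.1898  0.1567] yaw 82.9 z [ 0. -0. -1.] q [ 0.73  0.16 -0.46  1.83  0.08  1.17  0.13] F [1.28 0.29 0.73] T [ 0.006 -0.038  0.042] w 0.402
tool shift mm [-0.1  0.7 92.7] rows 3.0905856996461964 turn tz deg -3.1
```

View pics/s1.png

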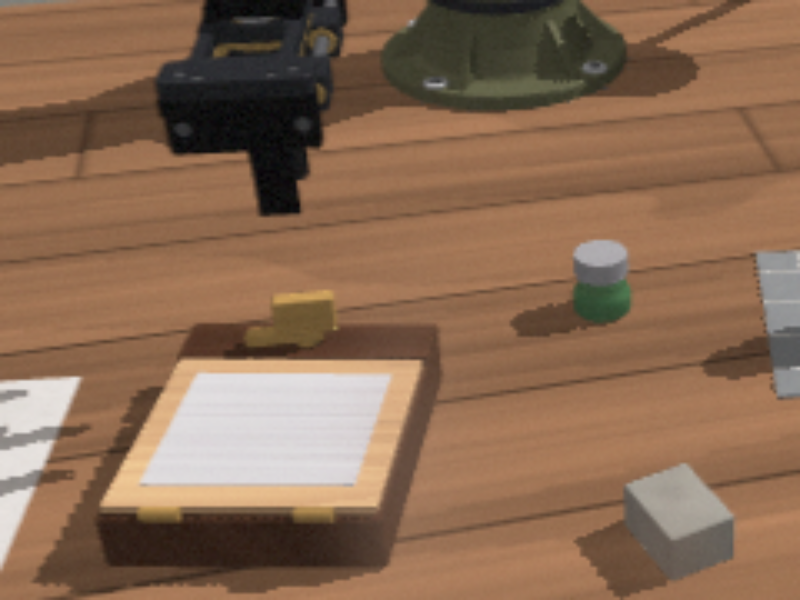

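The finger is above the fin, seen at about (300,315) in the crop. I'll descend and grip it.

Emit:
{"name": "arm_command", "arguments": {"motion": [[[0, 0.7, 20], [0, 0, -3], 0.6], [[0, 0, 25], [0, 0, 0], 0.6], [[0, 0, 20], [0, 0, 0], 0.6], [[0, 0, 15], [0, 0, 0], 0.6], [[0, 0, 12], [0, 0, 0], 0.6], [[0, 0, 0], [0, 0, 0], 0.6]]}}

```text
time: 4.75
position: [0.4977, -0.1892, 0.0621]
tool_rot: [-2.305, -2.128, 0.003]
ft_force: [-0.2, -1.0, 0.8]
grip_width: 0.4
```

Emit:
{"name": "arm_command", "arguments": {"motion": [[[0, 0, 0], [0, 0, 0], 1], [[0, 0, 0], [0, 0, 0], 1], [[0, 0, 0], [0, 0, 0], 1], [[0, 0, 0], [0, 0, 0], 1], [[0, 0, 0], [0, 0, 0], 1], [[0, 0, 0], [0, 0, 0], 1]], "force": 20}}

```text
time: 5.25
position: [0.4979, -0.19, 0.0653]
tool_rot: [-2.306, -2.131, 0.004]
ft_force: [-5.4, 1.0, 6.0]
grip_width: 0.137
```

```bash
python3 - <<'E'
from h import *
plan([.4995,-.190,.064],164.3)
E
```

```text
t 5.25 pos [ 0.4979 -0.19    0.0653] yaw 85.5 z [-0.003 -0.    -1.   ] q [ 0.72  0.26 -0.45  1.92  0.14  1.    0.13] F [-5.35  1.03  5.96] T [0.192 1.148 0.042] w 0.137
tool shift mm [0.1 1.6 1.3] rows 0.06811577973554872 turn tz deg -78.8
```

Emit:
{"name": "arm_command", "arguments": {"motion": [[[0, 1, -2], [0, 0, 0], 1], [[0, 0, 0], [0, 0, -3], 1], [[0, 0, 0], [0, 0, -6], 1], [[0, 0, 0], [0, 0, -6], 1], [[0, 0, 0], [0, 0, -6], 1], [[0, 0, 0], [0, 0, -6], 1], [[0, 0, 0], [0, 0, -6], 1], [[0, 0, 0], [0, 0, 0], 1]]}}

```text
time: 5.92
position: [0.4982, -0.19, 0.0654]
tool_rot: [-1.601, -2.698, 0.003]
ft_force: [-4.9, 0.2, -4.0]
grip_width: 0.132
```

```bash
python3 - <<'E'
from h import *
plan([.4995,-.190,.066],164.3)
im,d=optics.get_image('scene'); cv2.imwrite('pics/s2.png',cv2.resize(im[130:310,50:290],(800,600)))
E
```

```text
t 5.92 pos [ 0.4982 -0.19    0.0654] yaw 118.6 z [-0.004  0.001 -1.   ] q [ 0.79  0.28 -0.53  1.91  0.16  1.    0.68] F [-4.86  0.18 -4.05] T [-0.056  0.82   0.021] w 0.132
tool shift mm [-0.7  1.2 -0.6] rows 0.04926045342062119 turn tz deg -45.7
```

View pics/s2.png

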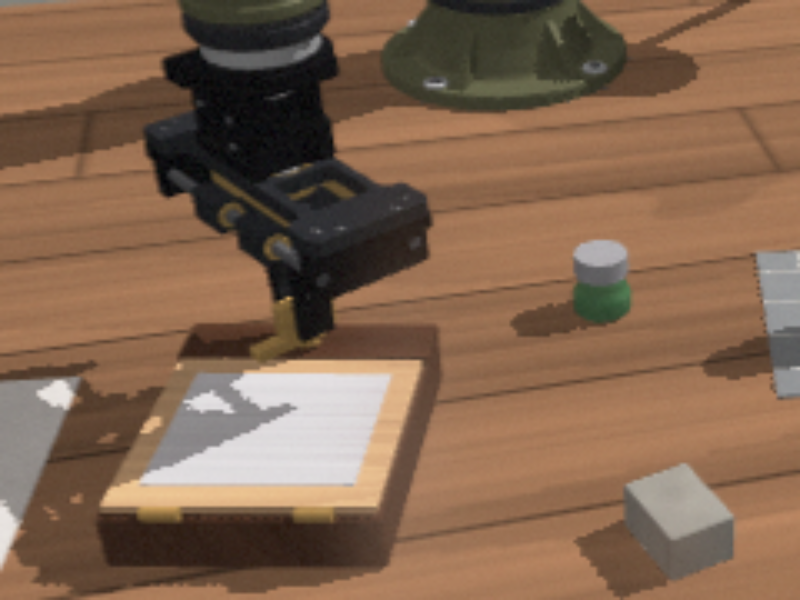

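The button is following, with the arm pointing to about (260,350). I'll keep turning.

Emit:
{"name": "arm_command", "arguments": {"motion": [[[0.5, -0.9, 0.7], [0, 0, -4], 1], [[0, 0, 0], [0, 0, -7], 1], [[0, 0, 0], [0, 0, -7], 1], [[0, 0, 0], [0, 0, -7], 1], [[0, 0, 0], [0, 0, -7], 1], [[0, 0, 0], [0, 0, -7], 1], [[0, 0, 0], [0, 0, -4], 1], [[0, 0, 0], [0, 0, 0], 1]]}}

```text
time: 6.63
position: [0.4983, -0.1898, 0.0654]
tool_rot: [-0.506, -3.098, -0.0]
ft_force: [-3.9, -0.3, -3.6]
grip_width: 0.136
```

```bash
python3 - <<'E'
from h import *
plan([.4995,-.190,.066],164.3)
E
```

```text
t 6.63 pos [ 0.4983 -0.1898  0.0654] yaw 161.4 z [-0.002  0.001 -1.   ] q [ 0.88  0.29 -0.64  1.91  0.21  1.01  1.4 ] F [-3.93 -0.34 -3.55] T [0.132 0.783 0.024] w 0.136
tool shift mm [-1.2  0.2 -0.6] rows 0.04583659386367843 turn tz deg -2.9
```

Emit:
{"name": "arm_command", "arguments": {"motion": [[[0, 0, 0], [0, 0, -3], 1], [[0, 0, 0], [0, 0, 0], 1], [[0, 0, 0], [0, 0, 0], 1]]}}

```text
time: 6.88
position: [0.4983, -0.1897, 0.0654]
tool_rot: [-0.429, -3.11, -0.0]
ft_force: [-4.9, -0.7, -3.8]
grip_width: 0.139
```

```bash
python3 - <<'E'
from h import *
plan([.4995,-.190,.066],164.3)
E
```

```text
t 6.88 pos [ 0.4983 -0.1897  0.0654] yaw 164.3 z [-0.002  0.    -1.   ] q [ 0.89  0.29 -0.65  1.91  0.21  1.01  1.45] F [-4.94 -0.67 -3.77] T [ 1.150e-01  1.014e+00 -1.000e-03] w 0.139
tool shift mm [-1.2  0.1 -0.6] rows 0.04668240089326787 turn tz deg -0.0
```

Emit:
{"name": "arm_command", "arguments": {"motion": [[[0, 0, 0], [0, 0, -3], 1], [[0, 0, 0], [0, 0, 0], 1], [[0, 0, 0], [0, 0, 0], 1]]}}

```text
time: 7.13
position: [0.4984, -0.1898, 0.0654]
tool_rot: [-0.35, -3.12, -0.001]
ft_force: [-4.5, 1.2, -4.8]
grip_width: 0.14
```

```bash
python3 - <<'E'
from h import *
plan([.4995,-.190,.066],164.3)
im,d=optics.get_image('scene'); cv2.imwrite('pics/s3.png',cv2.resize(im[180:300,70:230],(800,600),interpolation=cv2.INTER_CUBIC))
E
```

```text
t 7.13 pos [ 0.4984 -0.1898  0.0654] yaw 167.2 z [-0.002  0.001 -1.   ] q [ 0.89  0.3  -0.65  1.91  0.21  1.01  1.49] F [-4.53  1.16 -4.8 ] T [ 0.25   0.949 -0.501] w 0.14
tool shift mm [-1.1  0.  -0.6] rows 0.041455013894633234 turn tz deg 2.9
```

View pics/s3.png

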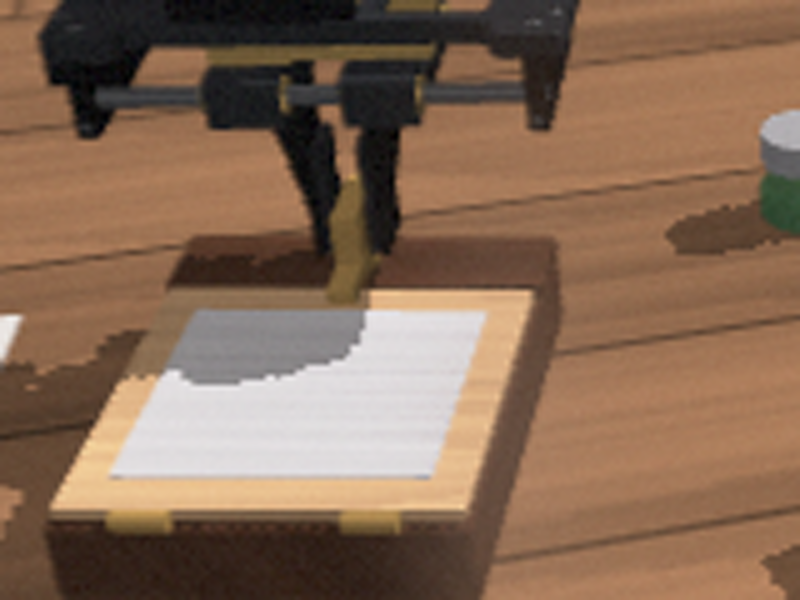

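The moment about z jumped to -0.5 N m, so the stop is reached. The arm, at about (345,295) in the crop, lies across the frame's edge. I'll release it and rise.

Emit:
{"name": "arm_command", "arguments": {"motion": [[[0, 0, 0], [0, 0, 0], 0.55], [[0, 0, 0], [0, 0, 0], 0.55], [[0, 0, 0], [0, 0, 0], 0.55], [[0, 0, 0], [0, 0, 0], 0.55], [[0, 0, -15], [0, 0, 0], 0.55], [[0, 0, -25], [0, 0, 0], 0.55], [[0, 0, -35], [0, 0, 0], 0.5], [[0, 0, -25], [0, 0, 0], 0.3]]}}

```text
time: 7.85
position: [0.5008, -0.1898, 0.1687]
tool_rot: [0.341, 3.119, -0.001]
ft_force: [0.8, 0.3, 0.1]
grip_width: 0.514
```

```bash
python3 - <<'E'
from h import *
plan([.551,.258,.17],75)
im,d=optics.get_image('top'); cv2.imwrite('pics/t4.png',im)
d=np.array(d);n='top'
P,u,v=cloud(n,d)
s=(P[:,0]>.44)&(P[:,0]<.58)&(P[:,1]>-.26)&(P[:,1]<-.13)&(P[:,2]>.048)&(P[:,2]<.078)
print(cv2.minAreaRect((P[s][:,:2]*1000).astype(np.float32)),s.sum())
im,d=optics.get_image('scene'); cv2.imwrite('pics/s4.png',cv2.resize(im[130:310,50:290],(800,600),interpolation=cv2.INTER_CUBIC))
n='scene';P,u,v=cloud(n,d)
s=(P[:,0]>.44)&(P[:,0]<.58)&(P[:,1]>-.26)&(P[:,1]<-.13)&(P[:,2]>.048)&(P[:,2]<.078)
print(cv2.minAreaRect((P[s][:,:2]*1000).astype(np.float32)),s.sum())
E
```

```text
t 7.85 pos [ 0.5008 -0.1898  0.1687] yaw 167.5 z [ 0.003 -0.001 -1.   ] q [ 0.94  0.17 -0.68  1.81  0.12  1.2   1.57] F [0.81 0.26 0.15] T [ 0.046 -0.177 -0.054] w 0.514
tool shift mm [ 47.8 448.   -1.6] rows 15.019558011242307 turn tz deg 92.5
((487.4181823730469, -186.4455108642578), (12.126096725463867, 12.697515487670898), 67.37324523925781) 33
((509.4921569824219, -192.01234436035156), (12.655035972595215, 53.46330261230469), 74.58688354492188) 184
```

View pics/s4.png

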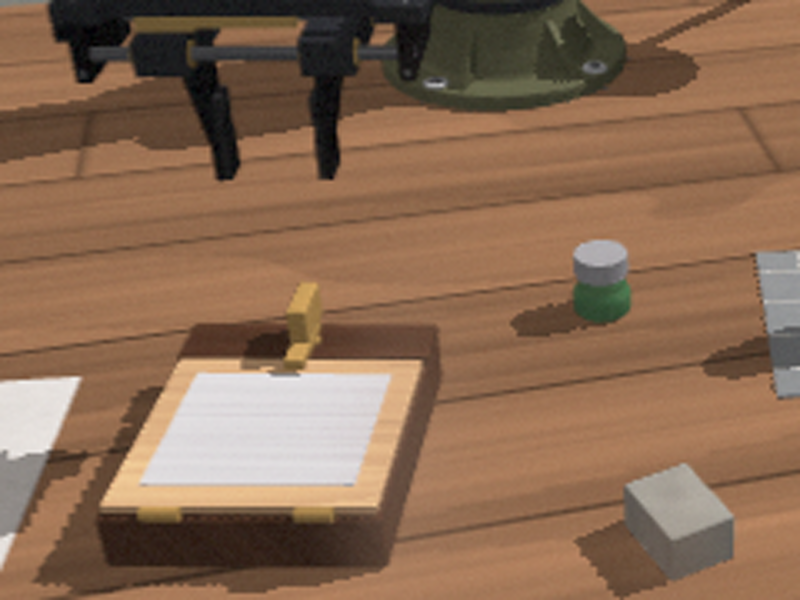

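View pics/t4.png

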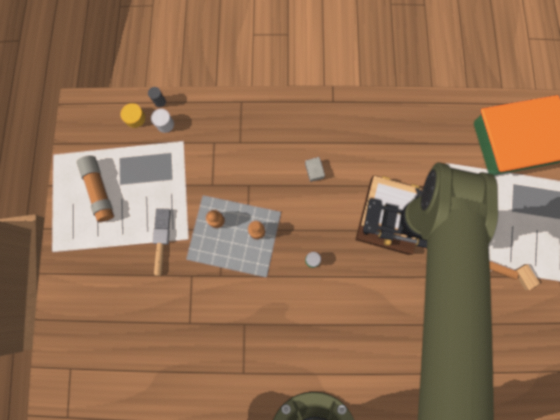

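The button's bar and fin now lie at -15.4°, along the stand's x, so it is secured. Next I'll refine the figure centres with circle fits from both views.

```bash
python3 - <<'E'
from h import *
from scipy.optimize import least_squares
for nm,(x0,x1,y0,y1) in [('ball',(.5,.61,.21,.31)),('cap',(.47,.58,.1,.2))]:
    Q=[]
    for n in ['scene','top']:
        P,u,v=cloud(n,np.load(f'{n}0.npy'))
        s=(P[:,0]>x0)&(P[:,0]<x1)&(P[:,1]>y0)&(P[:,1]<y1)&(P[:,2]>.010)&(P[:,2]<.046)
        q=P[s]; Q.append(q)
        f=least_squares(lambda c:np.hypot(q[:,0]-c[0],q[:,1]-c[1])-.022,[(x0+x1)/2,(y0+y1)/2],loss='soft_l1',f_scale=.002)
        print(nm,n,len(q),f.x.round(4),np.abs(f.fun).mean().round(4))
        h=P[(P[:,0]>x0)&(P[:,0]<x1)&(P[:,1]>y0)&(P[:,1]<y1)&(P[:,2]>.055)]
        print('  top z',np.percentile(h[:,2],[90,98]).round(4))
    q=np.vstack([Q[0],*[Q[1]]*4])
    f=least_squares(lambda c:np.hypot(q[:,0]-c[0],q[:,1]-c[1])-.022,f.x,loss='soft_l1',f_scale=.002); print(nm,'both',f.x.round(4))
plan([.551,.258,.17],100)
E
```

```text
ball scene 277 [0.5495 0.2602] 0.001
  top z [0.0827 0.0849]
ball top 49 [0.5511 0.2609] 0.0003
  top z [0.085  0.0864]
ball both [0.5503 0.2608]
cap scene 272 [0.5199 0.1499] 0.001
  top z [0.0857 0.0866]
cap top 35 [0.5219 0.15  ] 0.0003
  top z [0.0867 0.0886]
cap both [0.5207 0.1502]
t 7.95 pos [ 0.5034 -0.1907  0.1713] yaw 167.5 z [ 0.01  -0.005 -1.   ] q [ 0.94  0.17 -0.68  1.8   0.12  1.2   1.57] F [ 0.4  -0.05  0.65] T [ 0.077 -0.136  0.02 ] w 0.585
tool shift mm [ 5.060e+01  4.484e+02 -4.000e-01] rows 15.042048378724678 turn tz deg 67.5
```

Emit:
{"name": "arm_command", "arguments": {"motion": [[[3.2, 28.2, 0], [0, 0, 0], 0.3], [[3.2, 28.2, 0], [0, 0, 0], 0.2], [[3.2, 28.2, 0], [0, 0, 0], 0.2], [[3.2, 28.2, 0], [0, 0, 0], 0.2], [[3.2, 28.2, 0], [0, 0, 0], 0.2], [[3.2, 28.2, 0], [0, 0, 0], 0.2], [[3.2, 28.2, 0], [0, 0, 0], 0.2], [[3.2, 28.2, 0], [0, 0, 0], 0.2]]}}

```text
time: 8.62
position: [0.5234, 0.0374, 0.1656]
tool_rot: [0.342, 3.122, -0.0]
ft_force: [0.1, -0.1, -0.3]
grip_width: 0.8
```

Emit:
{"name": "arm_command", "arguments": {"motion": [[[3.2, 28.2, 0], [0, 0, 0], 0.2], [[3.2, 28.2, 0], [0, 0, 0], 0.2], [[3.2, 28.2, 0], [0, 0, 0], 0.2], [[3.2, 28.2, 0], [0, 0, 0], 0.2], [[3.2, 28.2, 0], [0, 0, 0], 0.2], [[3.2, 28.2, 0], [0, 0, 0], 0.2], [[3.2, 28.2, 0], [0, 0, 0], 0.2], [[3.2, 28.2, 0], [0, 0, 0], 0.2]]}}

```text
time: 9.28
position: [0.5471, 0.2633, 0.1653]
tool_rot: [0.342, 3.123, 0.001]
ft_force: [0.3, 0.1, 0.5]
grip_width: 0.799
```

Emit:
{"name": "arm_command", "arguments": {"motion": [[[0, 0, 0], [0, 0, 7], 0.2], [[0, 0, 0], [0, 0, 7], 0.2], [[0, 0, 0], [0, 0, 7], 0.2], [[0, 0, 0], [0, 0, 7], 0.2], [[0, 0, 0], [0, 0, 7], 0.2], [[0, 0, 0], [0, 0, 7], 0.2], [[0, 0, 0], [0, 0, 7], 0.2], [[0, 0, 0], [0, 0, 7], 0.2]]}}

```text
time: 9.95
position: [0.547, 0.262, 0.1653]
tool_rot: [-1.776, -2.591, -0.001]
ft_force: [-0.4, -0.5, -0.3]
grip_width: 0.8
```

Emit:
{"name": "arm_command", "arguments": {"motion": [[[0, 0, 0], [0, 0, 7], 0.2], [[0, 0, 0], [0, 0, 4], 0.2], [[0, 0, 0], [0, 0, 0], 0.2], [[0, 0, 0], [0, 0, 0], 0.2]]}}

```text
time: 10.28
position: [0.5469, 0.262, 0.1655]
tool_rot: [-2.006, -2.418, -0.0]
ft_force: [0.2, -0.0, -0.1]
grip_width: 0.801
```

```bash
python3 - <<'E'
from h import *
plan([.5503,.2608,.038],100)
E
```

```text
t 10.28 pos [0.5469 0.262  0.1655] yaw 100.6 z [ 0.  0. -1.] q [ 0.07  0.35 -0.69  1.64  0.23  1.24 -0.48] F [ 0.22 -0.01 -0.08] T [-0.027 -0.089 -0.017] w 0.801
tool shift mm [ -1.8   3.1 127.5] rows 4.250211535837956 turn tz deg 0.6
```

Emit:
{"name": "arm_command", "arguments": {"motion": [[[-1.8, 3.1, 10], [0, 0, 0], 0.2], [[0, 0, 25], [0, 0, 0], 0.2], [[0, 0, 30], [0, 0, 0], 0.2], [[0, 0, 25], [0, 0, 0], 0.2], [[0, 0, 20], [0, 0, 0], 0.2], [[0, 0, 10], [0, 0, 0], 0.2], [[0, 0, 6], [0, 0, 0], 0.2], [[0, 0, 0], [0, 0, 0], 0.2]]}}

```text
time: 10.95
position: [0.5498, 0.2602, 0.0385]
tool_rot: [-2.007, -2.415, 0.003]
ft_force: [-0.7, 0.3, 0.7]
grip_width: 0.797
```

```bash
python3 - <<'E'
from h import *
plan([.5503,.2608,.038],100)
im,d=optics.get_image('scene'); cv2.imwrite('pics/s5.png',cv2.resize(im[150:270,260:420],(800,600),interpolation=cv2.INTER_CUBIC))
E
```

```text
t 10.95 pos [0.5498 0.2602 0.0385] yaw 100.5 z [-0.002 -0.    -1.   ] q [ 0.03  0.49 -0.64  1.74  0.33  1.03 -0.54] F [-0.68  0.33  0.66] T [-0.045 -0.137  0.004] w 0.797
tool shift mm [0.5 0.6 0.5] rows 0.03170655275286097 turn tz deg 0.5
```

View pics/s5.png

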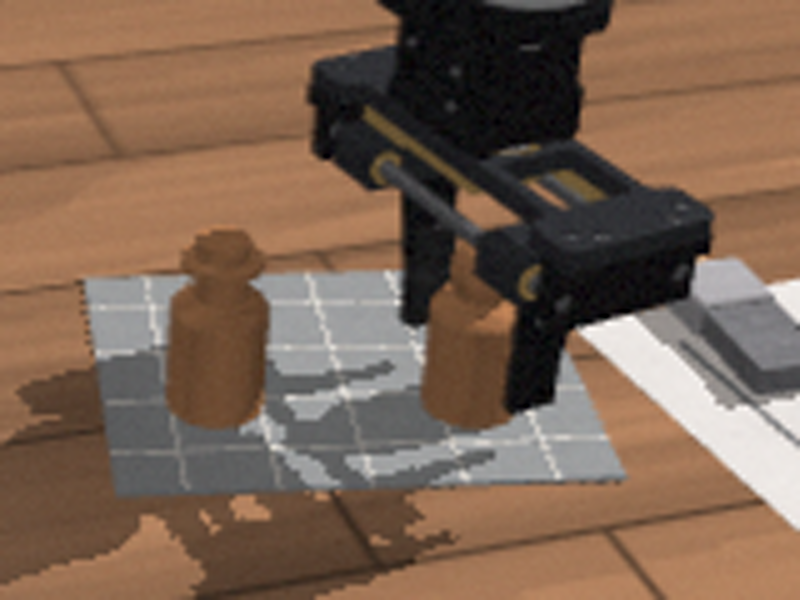

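The jaws straddle the ball figure, whose body is at about (470,360) in the crop. I'll close the grip.

Emit:
{"name": "arm_command", "arguments": {"motion": [[[0.5, 0.5, 0], [0, 0, 0], 0.5], [[0, 0, 0], [0, 0, 0], 0.8], [[0, 0, 0], [0, 0, 0], 1], [[0, 0, 0], [0, 0, 0], 1], [[0, 0, 0], [0, 0, 0], 1], [[0, 0, 0], [0, 0, 0], 1]], "force": 25}}

```text
time: 11.5
position: [0.5505, 0.2611, 0.0404]
tool_rot: [2.008, 2.416, -0.001]
ft_force: [-3.5, -0.5, 3.7]
grip_width: 0.504
```

```bash
python3 - <<'E'
from h import *
plan([.5503,.2608,.09],100)
E
```

```text
t 11.5 pos [0.5505 0.2611 0.0404] yaw 100.5 z [-0. -0. -1.] q [ 0.03  0.48 -0.64  1.74  0.33  1.03 -0.55] F [-3.5  -0.51  3.67] T [-0.228  0.548  0.014] w 0.504
tool shift mm [ -0.3  -0.2 -49.6] rows 1.6520603359461061 turn tz deg 0.5
```

Emit:
{"name": "arm_command", "arguments": {"motion": [[[0, 0, -4], [0, 0, 0], 1], [[0, 0, -8], [0, 0, 0], 1], [[0, 0, -10], [0, 0, 0], 1], [[0, 0, -10], [0, 0, 0], 1], [[0, 0, -10], [0, 0, 0], 1], [[0, 0, -7], [0, 0, 0], 1], [[0, 0, -3], [0, 0, 0], 1], [[0, 0, 0], [0, 0, 0], 1]]}}

```text
time: 12.17
position: [0.5514, 0.2614, 0.0931]
tool_rot: [2.008, 2.415, 0.003]
ft_force: [0.3, -0.2, -3.7]
grip_width: 0.504
```

Emit:
{"name": "arm_command", "arguments": {"motion": [[[0, 0, 0], [0, 0, 0], 1], [[0, 0, 0], [0, 0, 0], 1], [[0, 0, 0], [0, 0, 0], 1], [[0, 0, 0], [0, 0, 0], 1]]}}

```text
time: 12.5
position: [0.5504, 0.2609, 0.0912]
tool_rot: [-2.008, -2.415, 0.001]
ft_force: [0.8, -0.1, -3.3]
grip_width: 0.504
```

```bash
python3 - <<'E'
from h import *
plan([.5503,.2608,.04],100)
F=[]
im,d=optics.get_image('scene'); F.append(ctrl.get_state()['ft_force'])
for i in range(6):
    optics.get_image('scene'); F.append(ctrl.get_state()['ft_force'])
print(np.array(F).round(2).tolist(),np.mean(F,0)); plan([.5503,.2608,.04],100)
cv2.imwrite('pics/s6.png',cv2.resize(im[150:270,260:420],(800,600),interpolation=cv2.INTER_CUBIC))
E
```

```text
t 12.5 pos [0.5504 0.2609 0.0912] yaw 100.5 z [-0.001 -0.    -1.   ] q [ 0.05  0.43 -0.66  1.7   0.29  1.11 -0.51] F [ 0.83 -0.05 -3.26] T [ 0.007 -0.108 -0.024] w 0.504
tool shift mm [-0.1 -0.  51.2] rows 1.7075037635672963 turn tz deg 0.5
[[-0.01, 0.71, -3.14], [-0.51, -0.06, -3.4], [-0.11, -0.27, -3.7], [-0.73, -0.21, -3.13], [-0.19, -0.12, -4.23], [0.37, -0.92, -4.15], [-0.99, -0.36, -3.73]] [-0.30805576 -0.1749879  -3.63917651]
t 12.85 pos [0.5507 0.2611 0.0918] yaw 100.5 z [-0. -0. -1.] q [ 0.05  0.43 -0.66  1.7   0.29  1.11 -0.51] F [-0.99 -0.36 -3.73] T [-0.016 -0.088 -0.021] w 0.504
tool shift mm [-0.2 -0.4 51.8] rows 1.725246513708999 turn tz deg 0.5
```

View pics/s6.png

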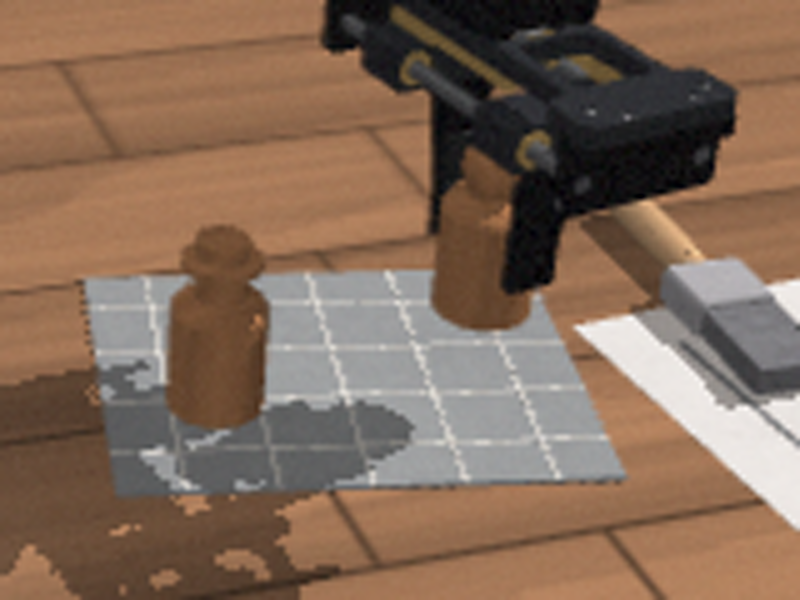

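The ball figure is up 51 mm and upright, and F_z is about -3.65 N, or roughly 0.37 kg. I'll put it back down.

Emit:
{"name": "arm_command", "arguments": {"motion": [[[0, 0, 5], [0, 0, 0], 1], [[0, 0, 10], [0, 0, 0], 1], [[0, 0, 12], [0, 0, 0], 1], [[0, 0, 10], [0, 0, 0], 1], [[0, 0, 7], [0, 0, 0], 1], [[0, 0, 3], [0, 0, 0], 1], [[0, 0, 2], [0, 0, 0], 1], [[0, 0, 0], [0, 0, 0], 1]]}}

```text
time: 13.52
position: [0.5505, 0.2611, 0.0423]
tool_rot: [-2.008, -2.415, 0.001]
ft_force: [-0.5, -0.0, -3.5]
grip_width: 0.507
```

Emit:
{"name": "arm_command", "arguments": {"motion": [[[0, 0, 1], [0, 0, 0], 1], [[0, 0, 0.5], [0, 0, 0], 1], [[0, 0, 0], [0, 0, 0], 1], [[0, 0, 0], [0, 0, 0], 1]]}}

```text
time: 13.85
position: [0.5509, 0.2612, 0.0417]
tool_rot: [2.008, 2.415, 0.001]
ft_force: [0.6, -0.7, -2.9]
grip_width: 0.5
```

```bash
python3 - <<'E'
from h import *
plan([.5503,.2608,.04],100)
E
```

```text
t 13.85 pos [0.5509 0.2612 0.0417] yaw 100.5 z [ 0.001  0.    -1.   ] q [ 0.03  0.48 -0.64  1.74  0.33  1.03 -0.54] F [ 0.6  -0.7  -2.91] T [ 0.018 -0.097  0.018] w 0.5
tool shift mm [-0.3 -0.7  1.7] rows 0.06103804282463065 turn tz deg 0.5
```

Still hanging about 1 mm up; I'll lower it in small steps until contact.

Emit:
{"name": "arm_command", "arguments": {"motion": [[[0, 0, 1], [0, 0, 0], 1], [[0, 0, 0.5], [0, 0, 0], 1], [[0, 0, 0], [0, 0, 0], 1], [[0, 0, 0], [0, 0, 0], 1]]}}

```text
time: 14.18
position: [0.551, 0.2612, 0.0404]
tool_rot: [2.008, 2.415, 0.001]
ft_force: [-0.3, -1.0, 2.0]
grip_width: 0.504
```

```bash
python3 - <<'E'
from h import *
plan([.5503,.2608,.04],100)
E
```

```text
t 14.18 pos [0.551  0.2612 0.0404] yaw 100.5 z [ 0.001  0.    -1.   ] q [ 0.03  0.49 -0.64  1.74  0.33  1.03 -0.55] F [-0.26 -0.99  2.02] T [-0.147  0.129 -0.044] w 0.504
tool shift mm [-0.3 -0.8  0.4] rows 0.03190559016751813 turn tz deg 0.5
```

Emit:
{"name": "arm_command", "arguments": {"motion": [[[0, 0, 0], [0, 0, 0], 0.4], [[0, 0, 0], [0, 0, 0], 0.3], [[0, 0, 0], [0, 0, 0], 0.2], [[0, 0, 0], [0, 0, 0], 0.2], [[0, 0, 0], [0, 0, 0], 0.2], [[0, 0, -15], [0, 0, 0], 0.2], [[0, 0, -25], [0, 0, 0], 0.2], [[0, 0, -25], [0, 0, 0], 0.2]]}}

```text
time: 14.85
position: [0.55, 0.261, 0.1057]
tool_rot: [-2.007, -2.415, 0.002]
ft_force: [0.4, 0.5, 0.9]
grip_width: 0.795
```

Emit:
{"name": "arm_command", "arguments": {"motion": [[[0, 0, -25], [0, 0, 0], 0.2], [[0, 0, -20], [0, 0, 0], 0.2], [[0, 0, -10], [0, 0, 0], 0.2], [[0, 0, 0], [0, 0, 0], 0.2]]}}

```text
time: 15.18
position: [0.5522, 0.2621, 0.1634]
tool_rot: [2.006, 2.414, 0.008]
ft_force: [0.7, 0.3, 0.3]
grip_width: 0.802
```

```bash
python3 - <<'E'
from h import *
plan([.5207,.1502,.16],100)
im,d=optics.get_image('scene');cv2.imwrite('pics/s7.png',cv2.resize(im[150:270,260:420],(800,600),interpolation=cv2.INTER_CUBIC))
E
```

```text
t 15.18 pos [0.5522 0.2621 0.1634] yaw 100.5 z [ 0.005  0.002 -1.   ] q [ 0.07  0.36 -0.69  1.63  0.24  1.23 -0.48] F [0.74 0.31 0.27] T [ 0.022 -0.136 -0.006] w 0.802
tool shift mm [-104.3  -51.4    3. ] rows 3.8778087914942487 turn tz deg 0.5
```

View pics/s7.png

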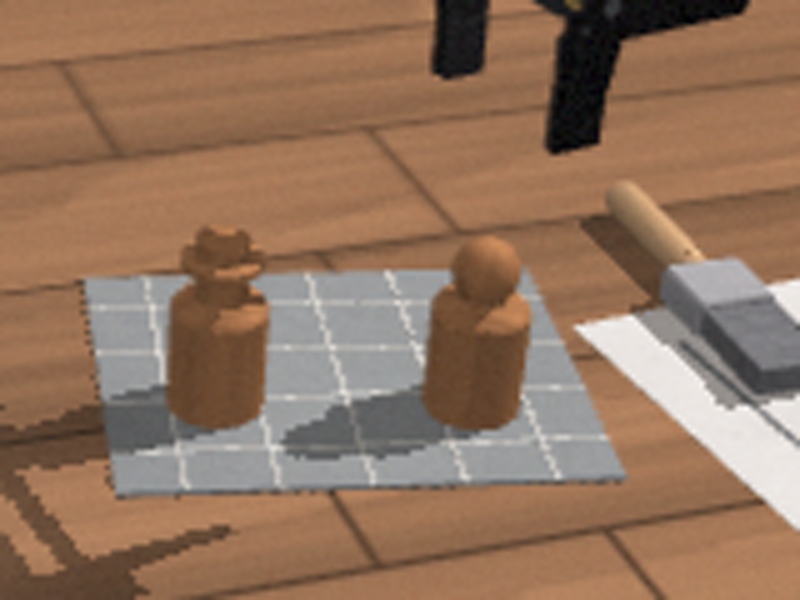

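The ball figure is standing at about (475,335) in the crop and the cap figure at (218,330). I'll move over the cap figure.

Emit:
{"name": "arm_command", "arguments": {"motion": [[[-21, -10.4, 0], [0, 0, 0], 0.2], [[-21, -10.4, 0], [0, 0, 0], 0.2], [[-21, -10.4, 0], [0, 0, 0], 0.2], [[-21, -10.4, 0], [0, 0, 0], 0.2], [[-20, -10.0, 0], [0, 0, 0], 0.2], [[0, 0, 0], [0, 0, 0], 0.2], [[0, 0, 0], [0, 0, 0], 0.2], [[0, 0, 0], [0, 0, 0], 0.2]]}}

```text
time: 15.9
position: [0.5185, 0.15, 0.159]
tool_rot: [-2.007, -2.415, 0.001]
ft_force: [0.3, -0.7, -0.1]
grip_width: 0.801
```

```bash
python3 - <<'E'
from h import *
plan([.5207,.1502,.038],100)
E
```

```text
t 15.9 pos [0.5185 0.15   0.159 ] yaw 100.5 z [-0.001  0.    -1.   ] q [ 0.28  0.2  -0.67  1.81  0.13  1.19 -0.25] F [ 0.29 -0.72 -0.13] T [ 0.052 -0.096 -0.034] w 0.801
tool shift mm [ -0.3   2.4 121. ] rows 4.034094122951311 turn tz deg 0.5
```

Emit:
{"name": "arm_command", "arguments": {"motion": [[[-0.3, 2.0, 10], [0, 0, 0], 0.2], [[0, 0, 25], [0, 0, 0], 0.2], [[0, 0, 30], [0, 0, 0], 0.2], [[0, 0, 25], [0, 0, 0], 0.2], [[0, 0, 18], [0, 0, 0], 0.2], [[0, 0, 8], [0, 0, 0], 0.2], [[0, 0, 4], [0, 0, 0], 0.2], [[0, 0, 0], [0, 0, 0], 0.2]]}}

```text
time: 16.57
position: [0.5205, 0.1504, 0.039]
tool_rot: [-2.006, -2.416, 0.001]
ft_force: [0.8, 0.1, 0.0]
grip_width: 0.798
```

```bash
python3 - <<'E'
from h import *
plan([.5207,.1502,.039],100)
im,d=optics.get_image('scene');cv2.imwrite('pics/s8.png',cv2.resize(im[150:270,260:420],(800,600),interpolation=cv2.INTER_CUBIC))
E
```

```text
t 16.57 pos [0.5205 0.1504 0.039 ] yaw 100.6 z [-0.001  0.    -1.   ] q [ 0.22  0.35 -0.63  1.91  0.25  0.96 -0.34] F [0.79 0.09 0.01] T [-0.037 -0.121  0.006] w 0.798
tool shift mm [-0.2  0.1  0. ] rows 0.007966825745405835 turn tz deg 0.6
```

View pics/s8.png

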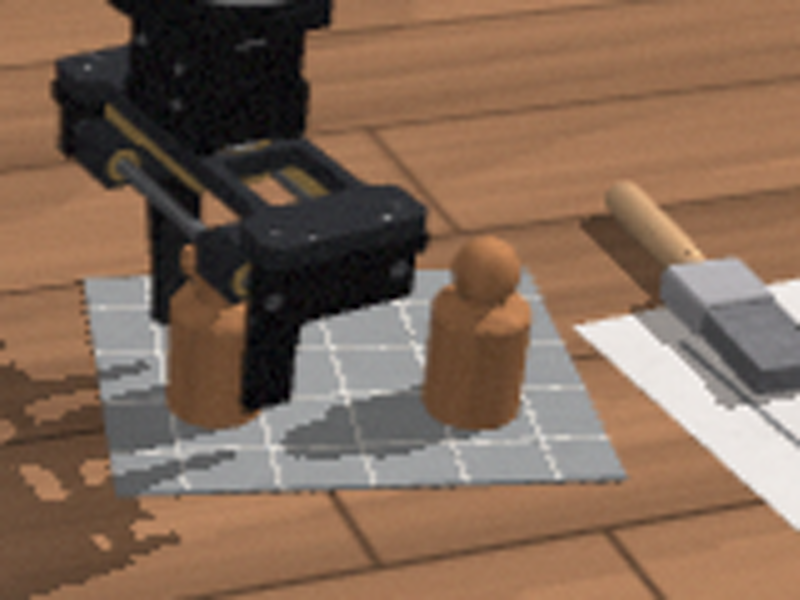

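The jaws straddle the cap figure, so I'll grip and lift.

Emit:
{"name": "arm_command", "arguments": {"motion": [[[0, 0, 0], [0, 0, 0], 0.5], [[0, 0, 0], [0, 0, 0], 0.8], [[0, 0, 0], [0, 0, 0], 1], [[0, 0, 0], [0, 0, 0], 1], [[0, 0, 0], [0, 0, 0], 1], [[0, 0, 0], [0, 0, 0], 1]], "force": 25}}

```text
time: 17.12
position: [0.5212, 0.1494, 0.0403]
tool_rot: [2.008, 2.415, 0.0]
ft_force: [-1.0, -0.5, 3.1]
grip_width: 0.492
```

Emit:
{"name": "arm_command", "arguments": {"motion": [[[0, 0, -4], [0, 0, 0], 1], [[0, 0, -8], [0, 0, 0], 1], [[0, 0, -10], [0, 0, 0], 1], [[0, 0, -10], [0, 0, 0], 1], [[0, 0, -10], [0, 0, 0], 1], [[0, 0, -7], [0, 0, 0], 1], [[0, 0, -3], [0, 0, 0], 1], [[0, 0, 0], [0, 0, 0], 1]]}}

```text
time: 17.78
position: [0.5217, 0.1496, 0.093]
tool_rot: [2.008, 2.414, 0.002]
ft_force: [-1.3, -0.4, -2.4]
grip_width: 0.489
```

Emit:
{"name": "arm_command", "arguments": {"motion": [[[0, 0, 0], [0, 0, 0], 1], [[0, 0, 0], [0, 0, 0], 1], [[0, 0, 0], [0, 0, 0], 1], [[0, 0, 0], [0, 0, 0], 1]]}}

```text
time: 18.12
position: [0.5206, 0.1494, 0.0913]
tool_rot: [-2.008, -2.415, 0.001]
ft_force: [0.4, -0.2, -0.5]
grip_width: 0.493
```

```bash
python3 - <<'E'
from h import *
plan([.5503,.2608,.04],100)
F=[]
im,d=optics.get_image('scene'); F.append(ctrl.get_state()['ft_force'])
for i in range(6):
    optics.get_image('scene'); F.append(ctrl.get_state()['ft_force'])
print(np.array(F)[:,2].round(2).tolist(),np.mean(F,0))
cv2.imwrite('pics/s9.png',cv2.resize(im[150:270,260:420],(800,600),interpolation=cv2.INTER_CUBIC))
E
```

```text
t 18.12 pos [0.5206 0.1494 0.0913] yaw 100.5 z [-0.001 -0.    -1.   ] q [ 0.25  0.28 -0.66  1.87  0.19  1.06 -0.3 ] F [ 0.4  -0.22 -0.5 ] T [-0.004 -0.14  -0.007] w 0.493
tool shift mm [104.1  49.6  51.2] rows 4.205597667060503 turn tz deg 0.5
[-1.61, -1.46, -1.05, -1.28, -0.94, -1.51, -1.57] [ 0.19756556 -0.36770798 -1.34738592]
```

View pics/s9.png

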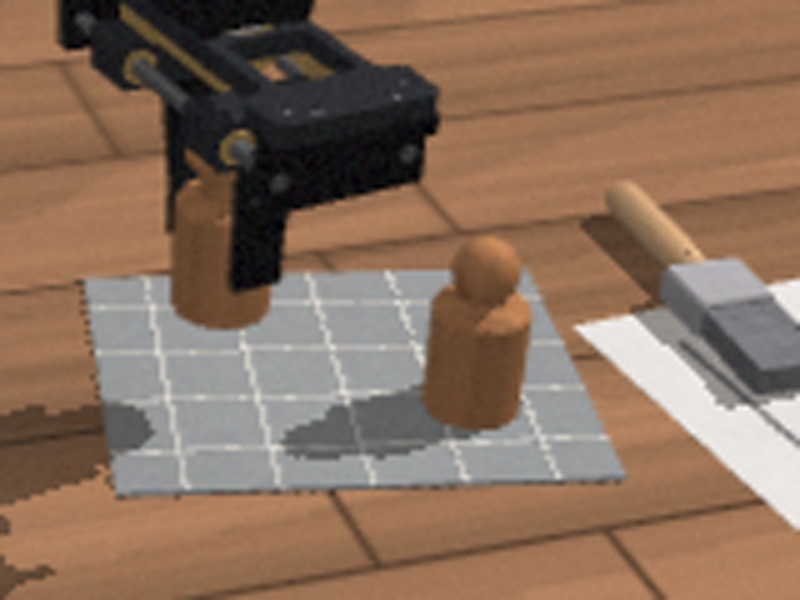

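The cap figure gives about 1.35 N against the ball's 3.65 N, so the ball figure is the heavier. I'll put the cap figure back.

Emit:
{"name": "arm_command", "arguments": {"motion": [[[0, 0, 5], [0, 0, 0], 1], [[0, 0, 10], [0, 0, 0], 1], [[0, 0, 12], [0, 0, 0], 1], [[0, 0, 10], [0, 0, 0], 1], [[0, 0, 7], [0, 0, 0], 1], [[0, 0, 4], [0, 0, 0], 1], [[0, 0, 2], [0, 0, 0], 1], [[0, 0, 0], [0, 0, 0], 1]]}}

```text
time: 19.13
position: [0.5206, 0.1495, 0.0412]
tool_rot: [-2.008, -2.415, 0.001]
ft_force: [-0.5, 0.8, -0.9]
grip_width: 0.494
```

Emit:
{"name": "arm_command", "arguments": {"motion": [[[0, 0, 1], [0, 0, 0], 1], [[0, 0, 0.5], [0, 0, 0], 1], [[0, 0, 0], [0, 0, 0], 1], [[0, 0, 0], [0, 0, 0], 1]]}}

```text
time: 19.47
position: [0.5212, 0.1495, 0.0407]
tool_rot: [2.008, 2.415, 0.001]
ft_force: [0.4, 1.0, -1.7]
grip_width: 0.49
```

```bash
python3 - <<'E'
from h import *
plan([.5207,.1502,.04],100)
E
```

```text
t 19.47 pos [0.5212 0.1495 0.0407] yaw 100.5 z [ 0.001 -0.    -1.   ] q [ 0.23  0.35 -0.63  1.91  0.25  0.96 -0.34] F [ 0.39  1.01 -1.72] T [-0.033 -0.155  0.019] w 0.49
tool shift mm [ 0.8 -0.4  0.7] rows 0.03593128149665578 turn tz deg 0.5
```

Emit:
{"name": "arm_command", "arguments": {"motion": [[[0, 0, 0.7], [0, 0, 0], 1], [[0, 0, 0.4], [0, 0, 0], 1], [[0, 0, 0], [0, 0, 0], 1], [[0, 0, 0], [0, 0, 0], 1]]}}

```text
time: 19.8
position: [0.5214, 0.1495, 0.0403]
tool_rot: [2.008, 2.415, 0.0]
ft_force: [-2.3, -1.0, 4.4]
grip_width: 0.493
```

Contact. I'll release and rise.

Emit:
{"name": "arm_command", "arguments": {"motion": [[[0, 0, 0], [0, 0, 0], 0.4], [[0, 0, 0], [0, 0, 0], 0.3], [[0, 0, 0], [0, 0, 0], 0.2], [[0, 0, 0], [0, 0, 0], 0.2], [[0, 0, 0], [0, 0, 0], 0.2], [[0, 0, -15], [0, 0, 0], 0.2], [[0, 0, -25], [0, 0, 0], 0.2], [[0, 0, -25], [0, 0, 0], 0.2]]}}

```text
time: 20.47
position: [0.52, 0.1493, 0.1041]
tool_rot: [-2.007, -2.414, 0.003]
ft_force: [0.3, 1.0, -0.4]
grip_width: 0.795
```

Emit:
{"name": "arm_command", "arguments": {"motion": [[[0, 0, -25], [0, 0, 0], 0.2], [[0, 0, -20], [0, 0, 0], 0.2], [[0, 0, -10], [0, 0, 0], 0.2], [[0, 0, 0], [0, 0, 0], 0.2], [[0, 0, 0], [0, 0, 0], 0.2]]}}

```text
time: 20.88
position: [0.5209, 0.1493, 0.1588]
tool_rot: [2.009, 2.415, -0.0]
ft_force: [-0.0, -0.1, -0.3]
grip_width: 0.803
```

```bash
python3 - <<'E'
from h import *
plan([.5505,.261,.16],100)
im,d=optics.get_image('scene');cv2.imwrite('pics/s10.png',cv2.resize(im[150:270,260:420],(800,600),interpolation=cv2.INTER_CUBIC))
from scipy.optimize import least_squares
P,u,v=cloud('scene',d)
for nm,(x0,x1,y0,y1) in [('ball',(.5,.61,.21,.31)),('cap',(.47,.58,.1,.2))]:
        s=(P[:,0]>x0)&(P[:,0]<x1)&(P[:,1]>y0)&(P[:,1]<y1)&(P[:,2]>.010)&(P[:,2]<.046)
        q=P[s]
        f=least_squares(lambda c:np.hypot(q[:,0]-c[0],q[:,1]-c[1])-.022,[(x0+x1)/2,(y0+y1)/2],loss='soft_l1',f_scale=.002)
        print(nm,len(q),f.x.round(4),np.abs(f.fun).mean().round(4))
E
```

```text
t 20.88 pos [0.5209 0.1493 0.1588] yaw 100.5 z [ 0. -0. -1.] q [ 0.28  0.2  -0.67  1.8   0.14  1.19 -0.25] F [-0.04 -0.08 -0.27] T [-0.023 -0.125  0.04 ] w 0.803
tool shift mm [104.4  49.5  -1.2] rows 3.8522489088263767 turn tz deg 0.5
ball 273 [0.5504 0.2603] 0.0011
cap 279 [0.5204 0.15  ] 0.001
```

View pics/s10.png

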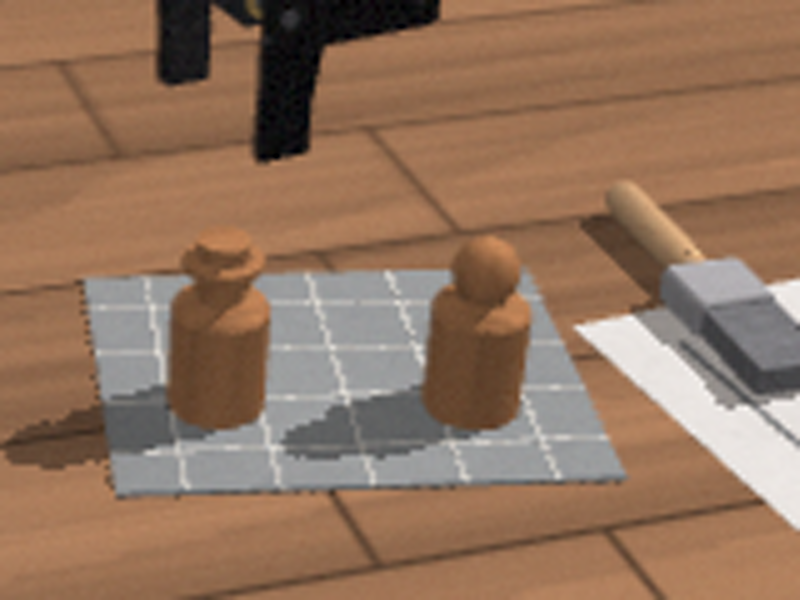

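Both are standing at (218,330) and (475,335). I'll go back to the ball figure.

Emit:
{"name": "arm_command", "arguments": {"motion": [[[21, 10, 0], [0, 0, 0], 0.2], [[21, 10, 0], [0, 0, 0], 0.2], [[21, 10, 0], [0, 0, 0], 0.2], [[21, 10, 0], [0, 0, 0], 0.2], [[20, 9.5, 0], [0, 0, 0], 0.2], [[0, 0, 0], [0, 0, 0], 0.2], [[0, 0, 0], [0, 0, 0], 0.2]]}}

```text
time: 21.52
position: [0.5492, 0.2619, 0.157]
tool_rot: [-2.003, -2.417, 0.004]
ft_force: [-0.0, -0.1, -0.2]
grip_width: 0.799
```

```bash
python3 - <<'E'
from h import *
plan([.5506,.2608,.039],100)
E
```

```text
t 21.52 pos [0.5492 0.2619 0.157 ] yaw 100.7 z [-0.004 -0.    -1.   ] q [ 0.08  0.37 -0.7   1.64  0.24  1.23 -0.48] F [-0.01 -0.06 -0.2 ] T [-0.09  -0.14   0.012] w 0.799
tool shift mm [ -1.4   1.6 118. ] rows 3.9346583619807456 turn tz deg 0.7
```

Emit:
{"name": "arm_command", "arguments": {"motion": [[[-1, 1, 10], [0, 0, 0], 0.2], [[0, 0, 25], [0, 0, 0], 0.2], [[0, 0, 30], [0, 0, 0], 0.2], [[0, 0, 25], [0, 0, 0], 0.2], [[0, 0, 17], [0, 0, 0], 0.2], [[0, 0, 8], [0, 0, 0], 0.2], [[0, 0, 3], [0, 0, 0], 0.2], [[0, 0, 0], [0, 0, 0], 0.2]]}}

```text
time: 22.18
position: [0.5516, 0.2588, 0.0405]
tool_rot: [-2.01, -2.414, 0.002]
ft_force: [0.0, 0.2, -0.3]
grip_width: 0.797
```

```bash
python3 - <<'E'
from h import *
plan([.5506,.2608,.039],100)
E
```

```text
t 22.18 pos [0.5516 0.2588 0.0405] yaw 100.5 z [-0.001 -0.001 -1.   ] q [ 0.04  0.49 -0.65  1.74  0.34  1.03 -0.55] F [ 0.02  0.17 -0.26] T [ 0.002 -0.092  0.016] w 0.797
tool shift mm [ 2.1 -0.6  1.5] rows 0.08906070636716253 turn tz deg 0.5
```

Emit:
{"name": "arm_command", "arguments": {"motion": [[[2, -0.5, 1.2], [0, 0, 0], 0.2], [[0, 0, 0], [0, 0, 0], 0.5], [[0, 0, 0], [0, 0, 0], 0.8], [[0, 0, 0], [0, 0, 0], 1], [[0, 0, 0], [0, 0, 0], 1], [[0, 0, 0], [0, 0, 0], 1], [[0, 0, 0], [0, 0, 0], 1]], "force": 30}}

```text
time: 22.77
position: [0.551, 0.2619, 0.0404]
tool_rot: [2.008, 2.416, 0.0]
ft_force: [-1.1, -0.6, 2.0]
grip_width: 0.504
```

Emit:
{"name": "arm_command", "arguments": {"motion": [[[0, 0, -4], [0, 0, 0], 1], [[0, 0, -8], [0, 0, 0], 1], [[0, 0, -15], [0, 0, 0], 1], [[0, 0, -22], [0, 0, 0], 1], [[0, 0, -25], [0, 0, 0], 1], [[0, 0, -25], [0, 0, 0], 1], [[0, 0, -20], [0, 0, 0], 1], [[0, 0, -10], [0, 0, 0], 1]]}}

```text
time: 23.43
position: [0.5519, 0.2627, 0.1723]
tool_rot: [2.007, 2.414, 0.005]
ft_force: [0.5, 0.2, -2.7]
grip_width: 0.503
```

```bash
python3 - <<'E'
from h import *
plan([.5834,-.2136,.17],100)
im,d=optics.get_image('scene');cv2.imwrite('pics/s11.png',cv2.resize(im[120:270,220:420],(800,600),interpolation=cv2.INTER_CUBIC))
E
```

```text
t 23.43 pos [0.5519 0.2627 0.1723] yaw 100.5 z [ 0.004  0.001 -1.   ] q [ 0.08  0.35 -0.7   1.62  0.24  1.25 -0.48] F [ 0.47  0.2  -2.7 ] T [ 0.038 -0.134  0.01 ] w 0.503
tool shift mm [-474.   -56.1    1.7] rows 15.909990319162295 turn tz deg 0.5
```

View pics/s11.png

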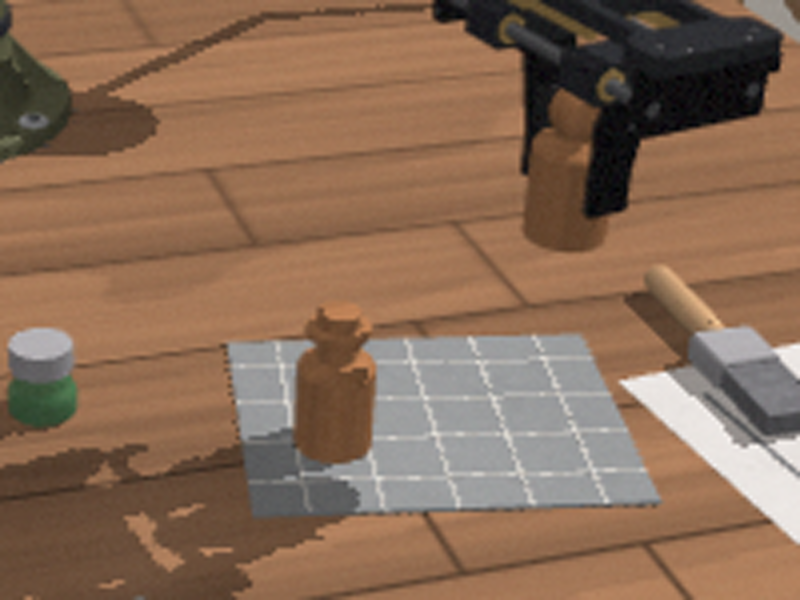

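The ball figure is held upright at about (565,190) and the cap figure is standing at (335,400). I'll carry it over to the mirror.

Emit:
{"name": "arm_command", "arguments": {"motion": [[[-8, -0.9, 0], [0, 0, 0], 1], [[-16, -1.9, 0], [0, 0, 0], 1], [[-22, -2.6, 0], [0, 0, 0], 1], [[-22, -2.6, 0], [0, 0, 0], 1], [[-22, -2.6, 0], [0, 0, 0], 1], [[-22, -2.6, 0], [0, 0, 0], 1], [[-22, -2.6, 0], [0, 0, 0], 1], [[-22, -2.6, 0], [0, 0, 0], 1]]}}

```text
time: 24.15
position: [0.5599, 0.1028, 0.1667]
tool_rot: [-2.008, -2.413, 0.005]
ft_force: [1.4, -0.6, -2.8]
grip_width: 0.505
```

Emit:
{"name": "arm_command", "arguments": {"motion": [[[-22, -2.6, 0], [0, 0, 0], 1], [[-22, -2.6, 0], [0, 0, 0], 1], [[-22, -2.6, 0], [0, 0, 0], 1], [[-22, -2.6, 0], [0, 0, 0], 1], [[-22, -2.6, 0], [0, 0, 0], 1], [[-22, -2.6, 0], [0, 0, 0], 1], [[-22, -2.6, 0], [0, 0, 0], 1], [[-22, -2.6, 0], [0, 0, 0], 1]]}}

```text
time: 24.82
position: [0.5712, -0.0736, 0.1666]
tool_rot: [-2.007, -2.413, 0.004]
ft_force: [-0.4, 0.3, -2.6]
grip_width: 0.504
```

Emit:
{"name": "arm_command", "arguments": {"motion": [[[-22, -2.6, 0], [0, 0, 0], 1], [[-22, -2.6, 0], [0, 0, 0], 1], [[-22, -2.6, 0], [0, 0, 0], 1], [[-22, -2.6, 0], [0, 0, 0], 1], [[-22, -2.6, 0], [0, 0, 0], 1], [[-18, -2.1, 0], [0, 0, 0], 1], [[-10, -1.2, 0], [0, 0, 0], 1], [[-4, -0.5, 0], [0, 0, 0], 1]]}}

```text
time: 25.48
position: [0.5807, -0.2171, 0.1669]
tool_rot: [-2.011, -2.41, 0.003]
ft_force: [0.3, -0.0, -2.9]
grip_width: 0.505
```

Emit:
{"name": "arm_command", "arguments": {"motion": [[[0, 0, 0], [0, 0, 0], 1], [[0, 0, 0], [0, 0, 0], 1]]}}

```text
time: 25.65
position: [0.5821, -0.2129, 0.1683]
tool_rot: [-2.006, -2.415, -0.001]
ft_force: [0.9, -0.3, -2.4]
grip_width: 0.5
```

```bash
python3 - <<'E'
from h import *
plan([.5834,-.2136,.113],100)
im,d=optics.get_image('scene');cv2.imwrite('pics/s12.png',cv2.resize(im[130:310,50:290],(800,600),interpolation=cv2.INTER_CUBIC))
E
```

```text
t 25.65 pos [ 0.5821 -0.2129  0.1683] yaw 100.6 z [-0.001  0.002 -1.   ] q [ 0.69  0.34 -0.47  1.6   0.16  1.24  0.38] F [ 0.9  -0.29 -2.38] T [ 0.044 -0.139  0.027] w 0.5
tool shift mm [-1.   1.2 55.3] rows 1.8434832716242537 turn tz deg 0.6
```

View pics/s12.png

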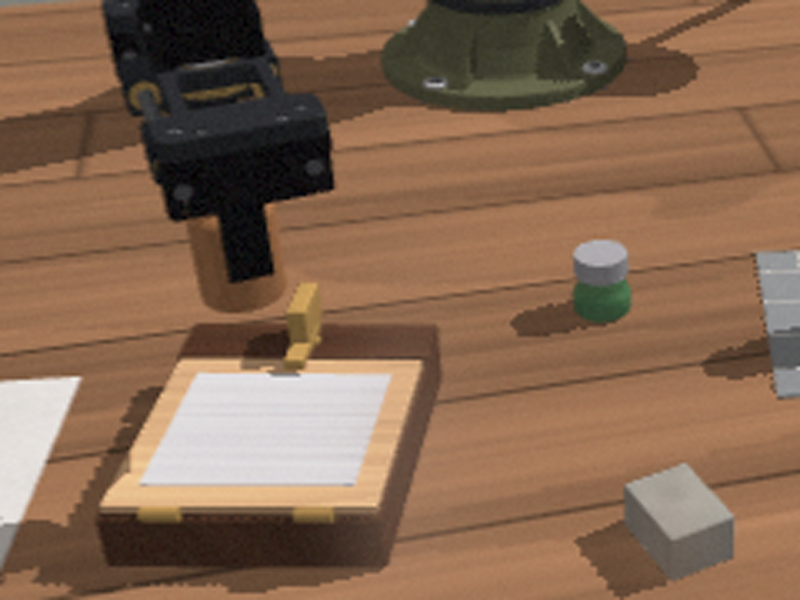

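The figure is over the mirror and upright. I'll lower it to about 3.5 cm above.

Emit:
{"name": "arm_command", "arguments": {"motion": [[[-1, 1.2, 5], [0, 0, 0], 1], [[0, 0, 10], [0, 0, 0], 1], [[0, 0, 12], [0, 0, 0], 1], [[0, 0, 12], [0, 0, 0], 1], [[0, 0, 9], [0, 0, 0], 1], [[0, 0, 5], [0, 0, 0], 1], [[0, 0, 2], [0, 0, 0], 1], [[0, 0, 0], [0, 0, 0], 1]]}}

```text
time: 26.37
position: [0.5835, -0.2151, 0.1132]
tool_rot: [-2.008, -2.415, 0.0]
ft_force: [-0.5, -0.2, -3.6]
grip_width: 0.506
```

Emit:
{"name": "arm_command", "arguments": {"motion": [[[0, 0, 0], [0, 0, 0], 1], [[0, 0, 0], [0, 0, 0], 1], [[0, 0, 0], [0, 0, 0], 1], [[0, 0, 0], [0, 0, 0], 1], [[0, 0, 0], [0, 0, 0], 1], [[0, 0, 0], [0, 0, 0], 1]]}}

```text
time: 26.87
position: [0.5839, -0.2153, 0.1143]
tool_rot: [2.008, 2.415, -0.0]
ft_force: [-0.4, 0.3, -3.3]
grip_width: 0.505
```

```bash
python3 - <<'E'
from h import *
plan([.5834,-.2136,.113],100)
im,d=optics.get_image('scene');cv2.imwrite('pics/s13.png',im)
P,u,v=cloud('scene',d)
F=[]
for i in range(8):
    it,dt=optics.get_image('top'); F.append(ctrl.get_state()['ft_force'])
print('F',np.mean(F,0).round(2),np.array(F)[:,2].round(1)); cv2.imwrite('pics/t13.png',it)
from scipy.optimize import least_squares
for nm,(x0,x1,y0,y1,z0,z1) in [('held',(.53,.64,-.25,-.18,.06,.125)),('cap',(.47,.58,.1,.2,.01,.046))]:
    s=(P[:,0]>x0)&(P[:,0]<x1)&(P[:,1]>y0)&(P[:,1]<y1)&(P[:,2]>z0)&(P[:,2]<z1); q=P[s]
    f=least_squares(lambda c:np.hypot(q[:,0]-c[0],q[:,1]-c[1])-.022,[(x0+x1)/2,(y0+y1)/2],loss='soft_l1',f_scale=.002)
    print(nm,len(q),f.x.round(4),np.abs(f.fun).mean().round(4),'z',np.percentile(q[:,2],[0,1,5,99]).round(4))
s=(P[:,0]>.44)&(P[:,0]<.545)&(P[:,1]>-.26)&(P[:,1]<-.13)&(P[:,2]>.048)&(P[:,2]<.078)
print('button',cv2.minAreaRect((P[s][:,:2]*1000).astype(np.float32)),s.sum())
for nm,(x0,x1,y0,y1,z0,z1) in [('jar',(.38,.5,-.05,.05,.01,.06)),('stone',(.64,.75,-.05,.05,.022,.04))]:
    s=(P[:,0]>x0)&(P[:,0]<x1)&(P[:,1]>y0)&(P[:,1]<y1)&(P[:,2]>z0)&(P[:,2]<z1); print(nm,P[s].mean(0).round(4))
plan([.5834,-.2136,.113],100)
E
```

```text
t 26.87 pos [ 0.5839 -0.2153  0.1143] yaw 100.5 z [ 0. -0. -1.] q [ 0.68  0.38 -0.46  1.66  0.18  1.14  0.36] F [-0.41  0.27 -3.29] T [-0.029 -0.107  0.022] w 0.505
tool shift mm [ 1.7 -0.2  1.3] rows 0.07233305025359289 turn tz deg 0.5
F [ 0.   -0.17 -3.42] [-3.3 -3.5 -2.8 -3.5 -3.2 -4.  -3.2 -3.8]
held 555 [ 0.5862 -0.2156] 0.0034 z [0.0744 0.0755 0.0779 0.1245]
cap 275 [0.5203 0.1501] 0.0009 z [0.0101 0.0104 0.0117 0.0456]
button ((507.6058044433594, -191.15708923339844), (11.079874038696289, 52.94208908081055), 72.93141174316406) 132
jar [4.538e-01 1.000e-04 3.140e-02]
stone [ 0.6956 -0.0059  0.0284]
t 27.32 pos [ 0.5838 -0.2152  0.114 ] yaw 100.5 z [-0. -0. -1.] q [ 0.68  0.39 -0.46  1.66  0.18  1.14  0.36] F [ 0.33 -0.78 -3.76] T [ 0.02  -0.082 -0.004] w 0.501
tool shift mm [ 1.6 -0.1  1. ] rows 0.06381398540519771 turn tz deg 0.5
```

View pics/s13.png

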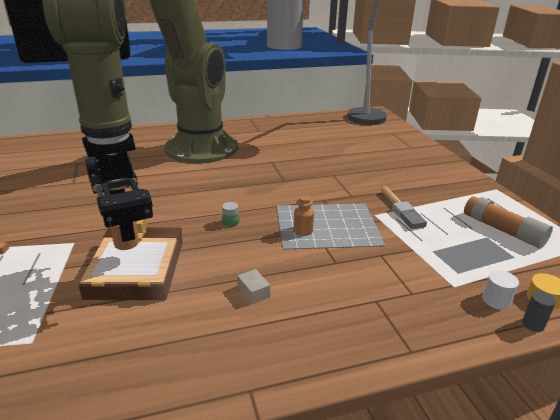

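View pics/t13.png

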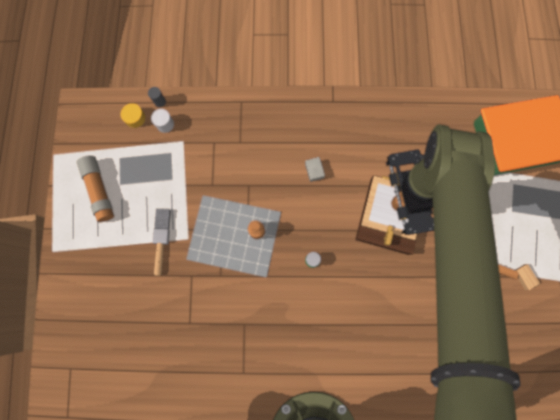

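The figure's underside is at z ≈ 0.075, about 35 mm above the mirror, and its centre is within about 2 mm of the middle. The button still lies across the frame. In the scene view the cap figure stands at (303,217), and the jar (230,214), stone (253,286) and brush (405,210) look unmoved. I'll hand in.

```bash
python3 - <<'E'
from h import *
print(ctrl.close_job())
E
```

```text
the job is handed in; nothing more can be done
None
```

The job is done and handed in at about 27 s, with the arm still holding the ball-headed figure over the mirror.

- **Turnbutton:** I turned it until the wrist moment jumped to about 0.5 N m at its stop. At the last check its bar and fin lay at about -15 to -17°, in line with the stand's x axis (about -15.7°) and across the frame's edge.
- **Weighing:** I lifted each figure about 5 cm and set it back on the mat. The ball-headed one read about 3.65 N and the cap-headed one about 1.35 N, so the ball-headed figure has the slug.
- **Hold:** The ball-headed figure is upright, its underside about 35 mm above the mirror. The tool is within about 2 mm of the middle of the mirror, and a rougher camera fit of the figure says about 3–4 mm.
- **Rest of the scene:** The cap-headed figure stands on the mat within 1 mm of where it started. The jar and stone did not measurably move. I checked the brush by eye only, and it looked unmoved.

One set of readings disagreed: just after the carry, the force on the ball-headed figure was only 2.4–2.9 N. Once it had settled it averaged 3.4 N, which agrees with the first weighing.

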